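# Open the globe-lamp compartment of the shop's carousel for refilling

### The job

The lamp carousel on the shop counter is to be refilled. First take the lamp carton off its cover, keep it upright, and set it down gently, standing, in the free bay of the steel tray (the bay with the rubber pad, beside the torch); then turn the slotted cover until its opening is centred on the compartment whose sample outside is the ball-shaped globe lamp. Let go of everything and leave the torch, tape roll, tall box and tester where they are.

Things in the scene. Friction and masses are not known exactly. Their poses are not given: they have to be found in the camera images.
- carton_mid (a point): centre of the loose lamp carton: plain cardboard box, 60 (its x) x 90 (its y) x 120 mm tall (its z), about 0.15 to 0.31 kg; point half-way up. It stands on the cover close beside the bar grip at the start (its x axis roughly points across the cover's centre); the 60 mm width is the one to grip. There is no room for a gripper on the bar until it is gone.
- carton: the same carton, origin at the centre of its underside, same axes
- tub_axis (a point): point on the vertical axis of the fixed grey carousel tub, at the height of the cover's top face (66 mm above the counter). Tub: 240 mm diameter, 58 mm high, five equal compartments (72 degrees each, walls 4 mm), compartment middles at 0, 72, 144, 216, 288 degrees from the point's x axis; ledges (30 mm radius, 14 mm high, 150 mm from the axis) with fixed samples at all but the 0 degree one, the samples up to 90 mm above the counter; at 0 there is none.
- dial_grip (a point): point on the turning axis of the cover, in its black bar grip, 90 mm above the counter, the height to grip. Bar: 56 mm long along the point's x, 14 mm thick along its y, from 66 to 106 mm above the counter, centred on the axis. The point's x axis points from the axis towards the middle of the opening. Cover: white disc, 230 mm diameter, 6 mm thick, top face 66 mm above the counter, one opening 54 degrees wide, from 40 to 105 mm from the axis.
- dial_mark (a point): point carried by the cover, on the middle line of its opening, 150 mm from the axis (outside the cover, in the air above the ledges' circle): it stands straight over a sample's axis when the opening is centred on that sample's compartment
- dial (a joint): turn of the cover in rad, counter-clockwise from above positive, 0 when the opening is over the compartment without a sample; starts within 0.5 of 0; turns freely either way (stops only at -6.3 and 6.3); stiff friction of about 0.08 N m, stays where it is left
- sample_globe: fixed sample lamp on one of the four ledges round the tub (which ledge varies), white on a steel foot; origin at the centre of its underside (14 mm above the counter), on its own vertical axis, 150 mm from the tub's axis in the direction of the middle of its compartment; its yaw means nothing. Shape: a ball of 56 mm diameter, 72 mm tall in all. THE WANTED ONE.
- sample_candle: fixed sample lamp on one of the four ledges round the tub (which ledge varies), white on a steel foot; origin at the centre of its underside (14 mm above the counter), on its own vertical axis, 150 mm from the tub's axis in the direction of the middle of its compartment; its yaw means nothing. Shape: slim pointed candle, 34 mm diameter, 74 mm tall.
- sample_twin: fixed sample lamp on one of the four ledges round the tub (which ledge varies), white on a steel foot; origin at the centre of its underside (14 mm above the counter), on its own vertical axis, 150 mm from the tub's axis in the direction of the middle of its compartment; its yaw means nothing. Shape: two parallel upright tubes of 14 mm diameter, 72 mm tall.
- sample_panel: fixed sample lamp on one of the four ledges round the tub (which ledge varies), white on a steel foot; origin at the centre of its underside (14 mm above the counter), on its own vertical axis, 150 mm from the tub's axis in the direction of the middle of its compartment; its yaw means nothing. Shape: flat square head 50 x 50 mm, 38 mm tall.
- pad_top (a point): centre of the top face of the fixed black rubber pad (70 x 90 x 3 mm) that fills the free bay of the tray, 8 mm above the counter; axes as the tray's: x across the tray, y along it. A carton standing there has its centre 60 mm above this point, its 60 mm width along this x and its 90 mm width along this y.
- pad: the same pad, origin at the centre of its underside
- tray: fixed steel tray, 96 (x) x 240 (y) x 35 mm high, walls 5 mm, a 5 mm divider across the middle makes two bays, each 86 x about 112 mm inside, centred 58 mm either side of the middle along y; origin at the centre of its underside. The pad is in one bay, the torch in the other.
- torch: bystander: loose black torch standing on its head in the other bay, 52 mm diameter below, 36 mm above, 150 mm tall; origin at the centre of its underside
- tape: bystander: loose grey tape roll lying flat, 84 mm diameter, 30 mm high; origin at the centre of its underside
- tall_box: bystander: loose tall carton, 56 x 56 x 170 mm tall, standing; origin at the centre of its underside
- tester: bystander: loose grey electrical tester lying flat, 150 (x) x 75 (y) x 34 mm high; origin at the centre of its underside
Things that resemble listed ones, but are neither listed nor needed, are in the scene too. What is shaped like the carton but pink, red or yellow is not meant.

How it is judged (in metres and radians):
On the way, in this order (a step that is already met when the one before it is completed fails the run):
1. the carton stands in the free bay (horizontal distance between carton_mid and pad_top below 0.025 m and height (world z) of carton_mid below 0.076 m and angle between carton_mid's own z axis and vertical below 0.1 rad and linear speed of carton below 0.03 m/s), for 0.2 s.
2. the opening is centred on the globe lamp's compartment (horizontal distance between dial_mark and sample_globe below 0.02 m and velocity of joint dial between -0.05 and 0.05 rad/s), for 0.2 s.
At the end, for the whole second after the job is handed in: The carton stands upright (within 0.1 rad) and still on the pad in the free bay, its centre within 25 mm of the pad's centre, and the cover is at rest with the point dial_mark within 20 mm (7.6 degrees of turn) of the globe sample's axis, that is with the whole opening inside that compartment (all of step 1 and all of step 2); the robot touches nothing.
It fails at once if the torch is shifted by more than 30 mm or tipped (distance of torch from where it was at the start of the episode above 0.03 m or angle between torch's own z axis and vertical above 0.3 rad).
It fails at once if the tape roll, tall box or tester is shifted by more than 30 mm or the tall box tipped (distance of any of tape, tall_box, tester from where it was at the start of the episode above 0.03 m or angle between tall_box's own z axis and vertical above 0.3 rad).
It fails at once if the carton is tipped by more than 0.5 rad (angle between carton_mid's own z axis and vertical above 0.5 rad).
It fails at once if the carton is dropped or pressed hard on the pad (over 60 N) (contact force between carton and pad above 60 N).
It also fails if it takes over 67 s, if anything falls off the work surface, if the arm or the gripper's body presses on something with over 40 N, if the wrist force passes 120 N, or if a joint passes its speed limit or range.

### The arm

A 6-joint arm with a two-finger parallel gripper is mounted at the origin on the work surface. World frame = base frame: x ahead of the robot, y to its left, z up, the work surface at z = 0. Lengths are in mm, angles in rad, forces in N, time in s.
With the tool pointing down it reaches from about 400 to 825 mm from the base axis. Payload 7 kg.
Tool frame: the origin (TCP) lies at the very end of the fingers, on their centre line; the grasp point (between the pads) lies 19 mm behind it; z points along the fingers, y is the direction in which the jaws open and shut (so a half turn about z gives the same grasp; the last joint's range is limited). The gripper opens to 88 mm and grips with 3 to 60 N. Pads are 19 mm wide; open, the fingers measure 130 mm over their backs; the gripper's body (78 mm by 193 mm) begins 47 mm behind the grasp point.
Start: joints at [-0.935, 0.359, 0.012, 0, -1.224, -0.288], TCP at [230.033, -634.571, 199.161] pointing down, gripper open.
Joint ranges: [-3.07, 3.07], [-1.43, 2.12], [-1.02, 1.25], [-3.03, 1.67], [-3.05, -0], [-3.03, 3.03]. Speed limits (rad/s): [2.39, 2.39, 3.01, 3.14, 3.14, 3.14].

### API

Orientations are given as a unit quaternion [x, y, z, w].
In Python, from plant import bot gives the robot as it stands. Calls block until the motion is done:
- bot.move_ptp(position, orientation): joint-space move of the TCP to a pose.
- bot.line_to(position, velocity=150, ori=None): straight line of the TCP; ori=None keeps the orientation; velocity is the mean speed in mm/s.
- bot.move_joints(angles): joint-space move.
- bot.move_gripper(opening, force=None): finger opening in mm; force is the grip in N (None keeps the last); returns when the fingers have stopped.
- bot.pause(seconds).
- bot.solve_ik(position, orientation): joint angles nearest the present ones, or None.
- bot.read_state(): the state.
- bot.camera(name): name is "scene" or "top" or "wrist"; returns the picture (400x640x3 uint8, red, green, blue); there is no depth.
- bot.get_calibration(name): a dict with "fx", "fy", "cx", "cy" (pixels), "distortion" ([k1, k2, p1, p2, k3] as OpenCV has them; the pictures are not rectified), "view" (4x4, takes a point from world to camera coordinates); the wrist camera has in their place "T_tool_cam" (4x4, takes a point from camera to tool coordinates, whose origin is the TCP and whose axes are the flange's). Camera axes: x right, y up, looking along -z (the intrinsics and any distortion apply to the point x, -y, -z); pixel columns grow to the right and rows downward; lengths in mm; the calibration is good to about 2 mm. A picture is of the moment at which its call begins: read the wrist's pose just before it. get_calibration takes no time and is no camera call.
A pose or a line that the arm cannot do raises bot.Unreachable and nothing moves.
- bot.close_job(): hands the job in, once; it reports no verdict.
The state is a dict: "t": time; "joint_pos": joint angles; "qvel": joint speeds; "tau": joint torques, N m; "tcp_pos": TCP position; "eef_rot": TCP orientation; "contact_force": force on the tool from outside, world axes, zero at the start; "moment": the same for the moment, N m; "width": finger opening in mm.
Only numpy, scipy, OpenCV 4.12 (cv2) and the standard library are available. Lean on these libraries where they do the work, as an engineer would, in place of code of your own. Each camera call takes 0.05 s, during which the arm holds its last target. There are 200 camera calls.

## Working session

There is one attempt and no reset: what is moved stays moved. The work goes in short steps, each a Python script; the robot and the scene stay as the last script left them, time stands still between calls to the robot, and variables do not carry over. Pictures are saved under pics/ and viewed, about 8 in all and at most 12, crops included, and the job is handed in when it is done.

```bash
mkdir -p pics; ls
python3 - <<'E'
from plant import bot
import cv2,numpy as np
for n in ("scene","top"):
    im=bot.camera(n); cv2.imwrite(f"pics/{n}0.png",im[:,:,::-1])
    c=bot.get_calibration(n); print(n,{k:np.round(v,4).tolist() for k,v in c.items()})
print(bot.get_calibration("wrist"))
s=bot.read_state();print(s["t"],s["eef_rot"],s["contact_force"])
E
```

```text
pics
scene {'fx': 501.8329, 'fy': 501.8329, 'cx': 324.803, 'cy': 200.7455, 'distortion': [-0.0814, 0.0, 0.0, 0.0, 0.0], 'view': [[0.6524, 0.7576, 0.0188, -365.8696], [-0.5091, 0.4198, 0.7513, 183.7534], [0.5614, -0.4998, 0.6596, -1514.4938], [0.0, 0.0, 0.0, 1.0]]}
top {'fx': 376.1048, 'fy': 376.1048, 'cx': 325.8067, 'cy': 200.3611, 'distortion': [-0.0869, 0.0, 0.0, 0.0, 0.0], 'view': [[-0.024, -0.9993, 0.0274, 20.4061], [0.9926, -0.0206, 0.1197, -539.5156], [-0.119, 0.0301, 0.9924, -1136.582], [0.0, 0.0, 0.0, 1.0]]}
{'fx': 360.480741376343, 'fy': 360.480741376343, 'cx': 313.42200649753124, 'cy': 200.26576104208362, 'distortion': array([-0.05926926,  0.        ,  0.        ,  0.        ,  0.        ]), 'T_tool_cam': array([[ 1.17908686e-04,  9.66611660e-01,  2.56245749e-01,
         6.74608398e+01],
       [ 9.99999471e-01, -3.75912869e-04,  9.57881797e-04,
         1.23476241e-01],
       [ 1.02222579e-03,  2.56245500e-01, -9.66611193e-01,
        -1.84994867e+02],
       [ 0.00000000e+00,  0.00000000e+00,  0.00000000e+00,
         1.00000000e+00]])}
0.1 [-1.72953143e-01  9.84929765e-01  7.29311360e-04 -1.89730387e-04] [ 0.21741762 -0.14153946 -0.8168304 ]
```

View pics/scene0.png

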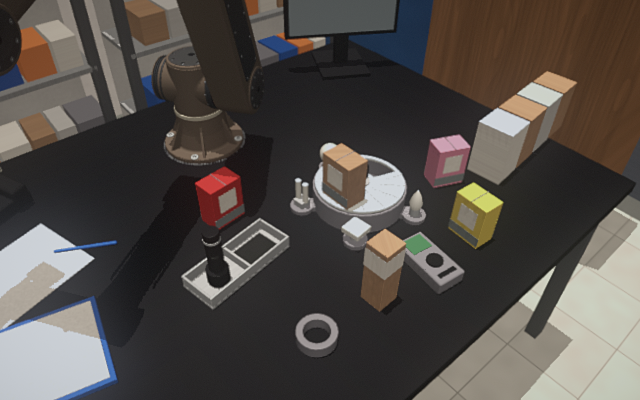

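View pics/top0.png

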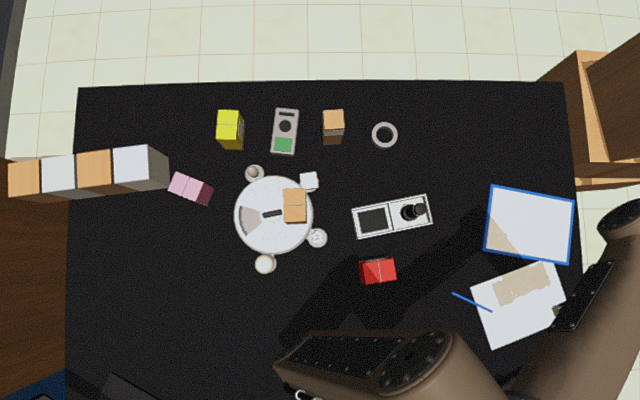

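Scene and top views: the brown carton on the cover is at scene (345,178) / top (294,205). The tub centre is at top (273,214), with the opening at (247,222). Samples in the top view are candle (254,173), panel (309,181), twin (317,238) and a round one, the globe candidate, at (264,264). The pad bay is at (374,220) and the torch at (413,211). The red, pink and yellow boxes are decoys, and the tall box is at (333,125).

Next I'll get rough positions, then look closer with the wrist camera.

```bash
cat > h.py <<'E'
from plant import bot
import cv2,numpy as np
from scipy.spatial.transform import Rotation as R
def cam(name,s=None):
    c=bot.get_calibration(name)
    if name=="wrist":
        T=np.eye(4);T[:3,:3]=R.from_quat(s["eef_rot"]).as_matrix();T[:3,3]=s["tcp_pos"]
        M=T@c["T_tool_cam"]
    else: M=np.linalg.inv(c["view"])
    K=np.array([[c["fx"],0,c["cx"]],[0,c["fy"],c["cy"]],[0,0,1]])
    return K,np.array(c["distortion"],float),M
def ray(px,C):
    K,d,M=C
    u=cv2.undistortPoints(np.array(px,float).reshape(-1,1,2),K,d).reshape(-1,2)
    v=np.c_[u[:,0],-u[:,1],-np.ones(len(u))]@M[:3,:3].T
    return M[:3,3],v
def onz(px,z,C):
    o,v=ray(px,C); return o+v*((z-o[2])/v[:,2])[:,None]
def proj(P,C):
    K,d,M=C; Q=(np.atleast_2d(P)-M[:3,3])@M[:3,:3]
    return cv2.projectPoints(Q*[1,-1,-1],np.zeros(3),np.zeros(3),K,d)[0].reshape(-1,2)
def down(a): # tool down, tool y at angle a in world xy
    y=np.array([np.cos(a),np.sin(a),0]);z=np.array([0,0,-1.])
    return R.from_matrix(np.c_[np.cross(y,z),y,z]).as_quat()
def shot(name):
    s=bot.read_state(); im=bot.camera(name)[:,:,::-1].copy(); return im,cam(name,s)
E
python3 - <<'E'
from h import *
C=cam("top")
for n,p,z in [("tub",(273,214),66),("carton",(295,200),186),("globe",(264,264),86),("open",(246,222),66),("twin",(317,238),86),("pad",(374,220),8),("torch",(409,212),150),("tallbox",(333,116),170),("tester",(285,130),34)]:
    print(n,onz([p],z,C).round(0)[0])
s=bot.read_state();print(R.from_quat(s["eef_rot"]).as_matrix().round(2).tolist())
for a in np.arange(-3,3.2,.5):
    q=bot.solve_ik([520,0,330],down(a)); print(a,None if q is None else np.round(q,2))
E
```

```text
tub [498. 169.  66.]
carton [524.  96. 186.]
globe [351. 194.  86.]
open [476. 250.  66.]
twin [423.  38.  86.]
pad [ 477. -144.    8.]
torch [ 488. -221.  150.]
tallbox [763. -14. 170.]
tester [767. 133.  34.]
[[-0.94, -0.34, -0.0], [-0.34, 0.94, 0.0], [0.0, 0.0, -1.0]]
-3.0 [ 0.38  0.04 -0.1   0.   -1.43 -0.24]
-2.5 [ 0.38  0.04 -0.1   0.   -1.43  0.26]
-2.0 [ 0.38  0.04 -0.1   0.   -1.43  0.76]
-1.5 [ 0.38  0.04 -0.1   0.   -1.43  1.26]
-1.0 [ 0.38  0.04 -0.1   0.   -1.43  1.76]
-0.5 [ 0.38  0.04 -0.1   0.   -1.43  2.26]
0.0 [ 0.38  0.04 -0.1   0.   -1.43  2.76]
0.5 [ 0.38  0.04 -0.1   0.   -1.43 -3.02]
1.0 [ 0.38  0.04 -0.1   0.   -1.43 -2.52]
1.5 [ 0.38  0.04 -0.1   0.   -1.43 -2.02]
2.0 [ 0.38  0.04 -0.1   0.   -1.43 -1.52]
2.5 [ 0.38  0.04 -0.1   0.   -1.43 -1.02]
3.0 [ 0.38  0.04 -0.1   0.   -1.43 -0.52]
```

Run:
```python
from h import *
bot.move_ptp([560,0,360],down(np.pi/2))
im,C=shot("wrist"); cv2.imwrite("pics/w1.png",im); np.save("w1.npy",np.array(C,dtype=object),allow_pickle=True)
s=bot.read_state();print(s["t"],s["tcp_pos"],C[2][:3,3])
```

```text
2.7417 [559.99354938  -0.62502528 359.78334364] [4.92471632e+02 2.00428843e-02 5.44818474e+02]
```

View pics/w1.png

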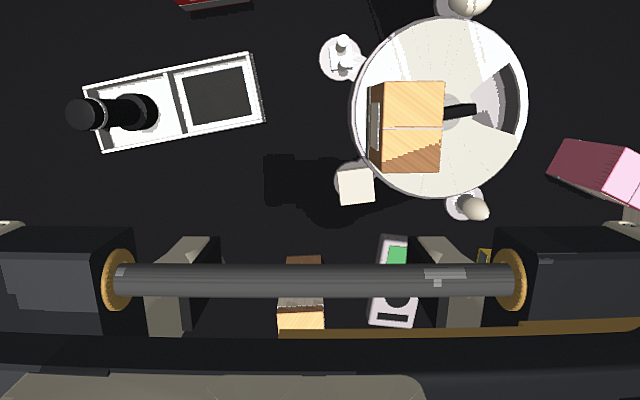

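Wrist view: the carton's tan top is at about (414,127), with the bar grip visible beside it at (460,110). The tray's outer corners are at about (82,90), (250,52), (265,120) and (102,153), and the dark pad is at (219,94). The only plain cardboard box standing on the cover is this one. Pink (600,165) and red (215,2) are decoys, and the tall box is at (300,300). A crop with the extracted corners should confirm it.

```bash
cat > meas.py <<'E'
from h import *
def big(m): 
    c,_=cv2.findContours(m,cv2.RETR_EXTERNAL,cv2.CHAIN_APPROX_NONE); return max(c,key=cv2.contourArea)[:,0,:]
def rect(m,z,C):
    P=onz(big(m)+0.0,z,C)[:,:2].astype(np.float32); (c,wh,a)=cv2.minAreaRect(P)
    return np.array(c),wh,a,cv2.boxPoints((c,wh,a))
E
python3 - <<'E'
from meas import *
im=cv2.imread("pics/w1.png"); C=tuple(np.load("w1.npy",allow_pickle=True)); C=(C[0].astype(float),C[1].astype(float),C[2].astype(float))
hsv=cv2.cvtColor(im,cv2.COLOR_BGR2HSV)
m=cv2.inRange(hsv,(8,60,110),(28,200,255)); m[:, :360]=0; m[210:]=0; m[:,480:]=0
m=cv2.morphologyEx(m,cv2.MORPH_CLOSE,np.ones((5,5)))
c,wh,a,b=rect(m,186,C); print("carton",c,wh,a); out=im.copy()
def draw(b,z): 
    p=proj(np.c_[b,np.full(len(b),z)],C); cv2.polylines(out,[np.round(p).astype(int)],True,(0,0,255),1); print(p.round(1).tolist())
draw(b,186)
t=cv2.inRange(hsv,(0,0,120),(180,60,255)); t[:, :70]=0; t[:,290:]=0; t[170:]=0;t[:35]=0
t=cv2.morphologyEx(t,cv2.MORPH_CLOSE,np.ones((5,5)))
c,wh,a,b=rect(t,35,C); print("tray",c,wh,a); draw(b,35)
d=cv2.inRange(hsv,(0,0,0),(180,255,100)); d[:, :182]=0; d[:,254:]=0;d[:62]=0;d[128:]=0
n,l,st,ce=cv2.connectedComponentsWithStats(d); k=l[94,219]; pm=((l==k)*255).astype(np.uint8)
c,wh,a,b=rect(pm,8,C); print("pad",c,wh,a,st[k]); draw(b,8)
A=cv2.resize(out[40:165,70:280],None,fx=2.2,fy=2.2,interpolation=0);B=cv2.resize(out[60:185,340:480],None,fx=2.2,fy=2.2,interpolation=0)
cv2.imwrite("pics/crop1.png",np.hstack([A,B]))
E
```

```text
carton [513.75982666  96.71800232] (88.6600112915039, 60.00347900390625) 0.33518651127815247
[[445.6, 81.0], [383.4, 80.7], [380.0, 172.2], [438.8, 172.0]]
tray [ 488.97161865 -196.1966095 ] (96.46843719482422, 246.33262634277344) 10.22863483428955
[[251.0, 49.4], [79.8, 86.4], [100.5, 154.1], [266.0, 121.6]]
pad [ 479.09838867 -140.01669312] (68.86322021484375, 88.5530776977539) 10.273707389831543 [ 182   66   70   59 2955]
[[241.3, 65.5], [181.5, 77.9], [193.4, 125.6], [251.8, 114.2]]
```

View pics/crop1.png

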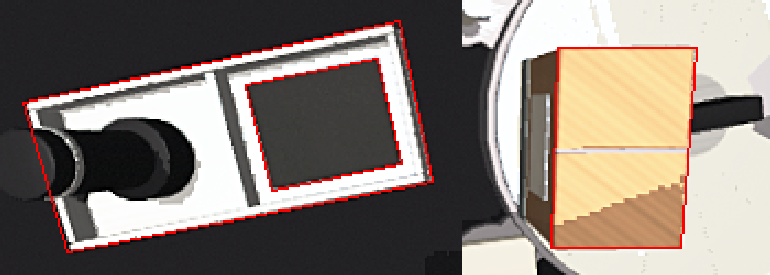

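The crop confirms the plain cardboard carton standing next to the black bar, and the overlays fit the edges. The carton is at (513.8, 96.7) with its 60 mm width along world y. The pad is at (479.1, -140.0) with its x axis at 10.3°.

Now pick it up.

Run:
```python
from h import *
a=np.pi/2+np.radians(.3)
bot.move_ptp([513.8,96.7,230],down(a))
bot.line_to([513.8,96.7,135],100)
f0=bot.read_state()["contact_force"]
bot.move_gripper(40,30); s=bot.read_state(); print(s["width"],s["contact_force"]-f0,s["t"])
bot.line_to([513.8,96.7,150],60); bot.pause(.2)
s=bot.read_state(); print(s["width"],s["contact_force"]-f0)
bot.line_to([513.8,96.7,290],150)
im,C=shot("wrist"); cv2.imwrite("pics/w2.png",im)
ap=np.radians(190.27)
print(np.round(s["joint_pos"],2),bot.solve_ik([479.1,-140,290],down(ap)))
```

```text
60.082720813573964 [0.29392741 0.41155428 1.00387153] 5.125
60.00585685744172 [-1.60513701 -0.99304249 -2.76957424]
[ 0.56  0.15 -0.39 -0.   -1.03 -2.13] [ 0.11011146  0.01535166 -0.21287139  0.         -1.34257328  0.06913386]
```

View pics/w2.png

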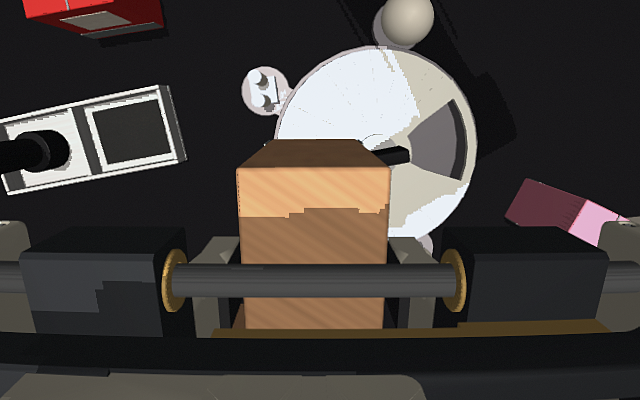

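The carton is held squarely (centred at about (313,240)) and its 2.8 N of extra load fits its mass. The ball globe (405,22) and the opening (440,140) are also visible. Now place it.

Run:
```python
from h import *
ap=np.radians(190.27); x,y=479.1,-140
bot.move_ptp([x,y,270],down(ap)); bot.line_to([x,y,110],120); bot.line_to([x,y,82],40); bot.pause(.2)
f0=bot.read_state()["contact_force"]
z=82
while z>74:
    z-=0.5; bot.line_to([x,y,z],15); d=bot.read_state()["contact_force"]-f0
    if d[2]>1.5: break
print(z,d,bot.read_state()["tcp_pos"])
bot.move_gripper(88); bot.pause(.2)
bot.line_to([x,y,230],150)
bot.move_ptp([560,60,350],down(np.pi/2))
im,C=shot("wrist"); cv2.imwrite("pics/w3.png",im); np.savez("w3.npz",K=C[0],d=C[1],M=C[2])
print(bot.read_state()["t"])
```

```text
77.0 [-2.81327895  1.32263462  3.24180528] [ 479.18559193 -140.01324033   77.18317012]
17.725
```

View pics/w3.png

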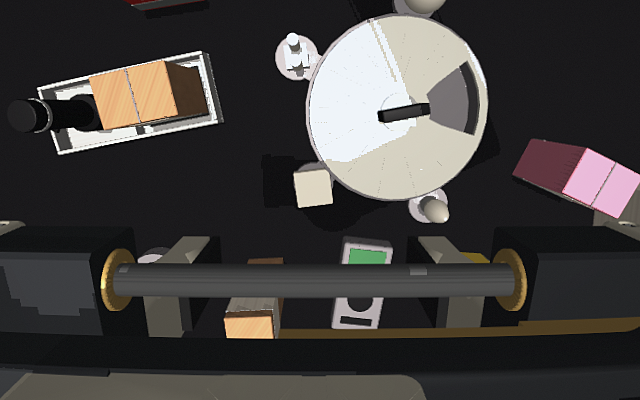

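The carton stands in the pad bay at about (135,92). The bar is at (405,112), the opening at (455,98), candle (430,207), panel (313,187), twin (295,57), and the globe is cut off at the top edge (418,5). I'll take one more shot with the globe fully in view and measure from it.

Run:
```python
from meas import *
def wsh(name): 
    im,C=shot("wrist"); cv2.imwrite(f"pics/{name}.png",im); return im,C
# carton check in w3
im=cv2.imread("pics/w3.png"); D=np.load("w3.npz"); C=(D["K"],D["d"],D["M"]); h=cv2.cvtColor(im,cv2.COLOR_BGR2HSV)
m=cv2.inRange(h,(8,60,165),(28,200,255)); m[:, :80]=0; m[140:]=0; m[:,225:]=0
m=cv2.morphologyEx(m,cv2.MORPH_CLOSE,np.ones((5,5))); print("carton top z128",rect(m,128,C)[:3])
bot.move_ptp([495,130,350],down(np.pi/2))
im,C=wsh("w4"); np.savez("w4.npz",K=C[0],d=C[1],M=C[2]); h=cv2.cvtColor(im,cv2.COLOR_BGR2HSV)
print(proj([[498,169,66],[351,194,58],[476,250,66]],C).round(),bot.read_state()["t"])
```

```text
carton top z128 (array([ 480.33206177, -140.1524353 ]), (59.02132797241211, 89.2446060180664), 10.267959594726562)
[[343. 161.]
 [365.  42.]
 [405. 144.]] 18.2417
```

View pics/w4.png

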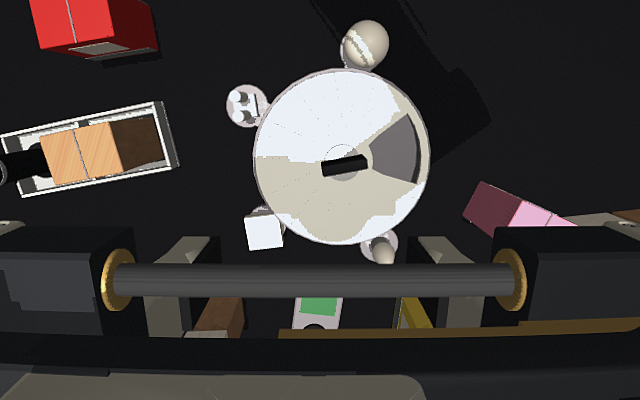

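The ball-shaped lamp is at (365,45), the only sphere. The candle (380,247) is pointed, the panel (264,233) flat, the twin (245,105) two tubes. The bar is at (344,163) and the opening at (397,149). Carton check: 1.2 mm off the pad centre, yaw matched. Next I'll measure the axis, the opening direction and the globe direction.

```bash
cat > dial.py <<'E'
from meas import *
def dial(im,C,bx,open_px,ball=None,draw=None):
    h=cv2.cvtColor(im,cv2.COLOR_BGR2HSV); V=h[:,:,2]
    x,y=bx
    b=((V<70)*255).astype(np.uint8); M=np.zeros_like(b); cv2.circle(M,(x,y),32,255,-1); b&=M
    c,wh,a,bp=rect(b,100,C); print("bar@100",c,wh,a)
    return h
E
python3 - <<'E'
from dial import *
from scipy.optimize import least_squares
im=cv2.imread("pics/w4.png"); D=np.load("w4.npz"); C=(D["K"],D["d"],D["M"])
h=dial(im,C,(344,163),None); V=h[:,:,2]
# disc: outer boundary by radial scan of brightness from centre to dark
cx,cy=342,157; pts=[]
for t in np.arange(0,2*np.pi,.02):
    r=np.arange(70,115); xs=(cx+r*np.cos(t)).round().astype(int); ys=(cy+r*np.sin(t)).round().astype(int)
    k=np.where(V[ys,xs]<60)[0]
    if len(k): pts.append((xs[k[0]],ys[k[0]]))
P=onz(pts,58,C)[:,:2]
f=least_squares(lambda p:np.hypot(*(P-p[:2]).T)-p[2],[498,169,120],loss="soft_l1",f_scale=1); print("tub circle",f.x,len(P))
# opening
o=cv2.inRange(h,(0,0,60),(180,90,160)); M=np.zeros_like(o); M[105:190,368:418]=255; o&=M
n,l,st,ce=cv2.connectedComponentsWithStats(o); k=l[149,400]; om=((l==k)*255).astype(np.uint8); print(st[k],ce[k])
c=big(om); Q=onz(c+0.,66,C)[:,:2]; 
ax=f.x[:2]; d=Q-ax; th=np.degrees(np.arctan2(d[:,1],d[:,0])); rr=np.hypot(*d.T); print("r",rr.min(),rr.max(),"th range",np.percentile(th,[0,3,10,90,97,100]))
# ball
g=((V>75)*255).astype(np.uint8); M=np.zeros_like(g); M[12:66,335:395]=255; g&=M
cc=big(cv2.morphologyEx(g,cv2.MORPH_OPEN,np.ones((5,5)))); up=cc[cc[:,1]<50]
A=np.c_[2*up,np.ones(len(up))]; sx=np.linalg.lstsq(A,(up**2).sum(1),rcond=None)[0]; print("ball px",sx[:2],np.sqrt(sx[2]+sx[0]**2+sx[1]**2))
B=onz([sx[:2]],58,C)[0]; d=B[:2]-ax; print("ball",B,np.hypot(*d),np.degrees(np.arctan2(d[1],d[0])))
# twin, panel, candle cross-checks
for nme,p,z in [("twin",(241,105),60),("panel",(263,234),52)]:
    d=onz([p],z,C)[0][:2]-ax; print(nme,np.hypot(*d),np.degrees(np.arctan2(d[1],d[0])))
E
```

```text
bar@100 [497.94436646 167.77688599] (18.750507354736328, 55.45473098754883) 10.888711929321289
tub circle [500.25980286 167.38463303 119.7676316 ] 275
[ 369  113   49   71 2243] [395.58716005 150.53276861]
r 40.458643100258584 104.64874674226385 th range [ 74.23788896  74.36368243  74.68122157 127.37900734 127.72340412
 127.89534889]
ball px [365.31935367  43.99689803] 23.58060811236507
ball [352.85624527 194.91844835  58.        ] 149.9530585713405 169.41953371230997
twin 148.9083861881925 -119.40713504419034
panel 151.0219184158139 -45.82840248511257
```

The measurements agree. The axis is at (500.3, 167.4), the opening runs from 74.2° to 127.9° (middle 101.1°, bar rectangle 100.9°), and the globe is 150.0 mm out at 169.4°. The cover has to turn +68.3°.

Run:
```python
from h import *
x,y=500,167.5; a=np.radians(191.1)
bot.move_ptp([x,y,200],down(a)); bot.line_to([x,y,110],120); bot.line_to([x,y,72],50); bot.pause(.1)
f0=bot.read_state()["contact_force"]
bot.move_gripper(5,20); s=bot.read_state(); print(s["width"],s["contact_force"]-f0,s["t"])
a0=s["joint_pos"][5]
for k in range(1,5):
    q=bot.solve_ik([x,y,72],down(a+np.radians(68.3)*k/4)); bot.move_joints(q)
    s=bot.read_state(); print(np.degrees(s["joint_pos"][5]-a0),s["contact_force"]-f0,s["moment"][2],s["width"])
bot.pause(.3); bot.move_gripper(88); bot.pause(.2)
bot.line_to([x,y,200],150)
bot.move_ptp([495,130,350],down(np.pi/2))
im,C=shot("wrist"); cv2.imwrite("pics/w5.png",im); np.savez("w5.npz",K=C[0],d=C[1],M=C[2])
print(bot.read_state()["t"])
```

```text
13.660311391913744 [-5.09096149  0.10763759  4.25310465] 22.8083
16.821660420650847 [-5.15226292  1.42989761  3.33024011] 0.09050914896814274 14.07784675944985
33.69379080643048 [-6.11731196  0.76737946  3.16469395] 0.08785525081631827 13.4658109010327
50.75948895941243 [-3.92072683  2.31002077  1.80283687] 0.1412311321816548 13.958073776921749
67.8336221758658 [-5.03394586  2.34066371  1.76128117] 0.03283141496973849 13.581149346856337
29.7417
```

View pics/w5.png

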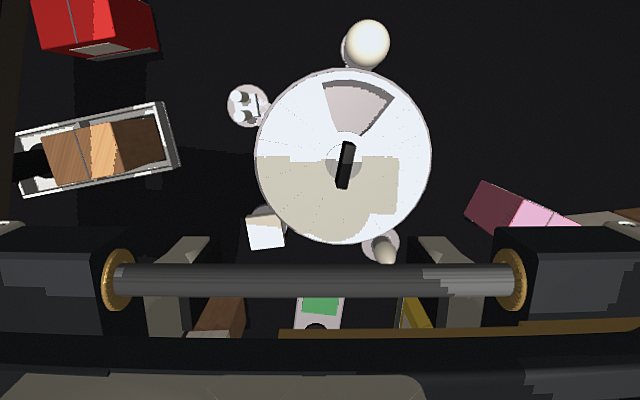

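The opening (355,105) now points at the globe (366,44), the bar is at (345,165), and the carton still stands at (100,147). I'll measure the final angle and check the bystanders against the start picture before handing in.

Run:
```python
from dial import *
im=cv2.imread("pics/w5.png"); D=np.load("w5.npz"); C=(D["K"],D["d"],D["M"])
h=dial(im,C,(345,165),None)
e=cv2.Canny(im,60,150); n,l,st,ce=cv2.connectedComponentsWithStats(cv2.inRange(h[:,:,2],90,222))
k=l[108,355]; print(st[k],ce[k]); om=((l==k)*255).astype(np.uint8); Q=onz(big(om)+0.,66,C)[:,:2]; d=Q-[500.3,167.4]
th=np.degrees(np.arctan2(d[:,1],d[:,0])); r=np.hypot(*d.T); s=(r>45)&(r<103); print("th",np.percentile(th[s],[0,3,97,100]),r.min(),r.max())
m=cv2.inRange(h,(8,60,110),(28,200,255)); m[:, :30]=0; m[190:]=0; m[:100]=0; m[:,121:]=0
print("carton",rect(cv2.morphologyEx(m,cv2.MORPH_CLOSE,np.ones((5,5))),128,C)[:3])
b=bot.camera("scene")[:,:,::-1]; cv2.imwrite("pics/scene1.png",b); a=cv2.imread("pics/scene0.png")
for nm,(x0,x1,y0,y1) in dict(torch=(195,235,230,292),tape=(290,345,310,362),tall=(355,410,228,312),tester=(408,468,232,292)).items():
    print(nm,cv2.phaseCorrelate(*(cv2.cvtColor(i[y0:y1,x0:x1].copy(),cv2.COLOR_BGR2GRAY).astype(float) for i in(a,b))))
s=bot.read_state(); print(s["t"],s["width"])
```

```text
bar@100 [498.75274658 167.19819641] (16.793071746826172, 57.84577941894531) 79.59483337402344
[ 322   79   73   58 2714] [355.10353721 104.03647752]
th [-179.31090854 -173.91443161  174.81902292  179.99493119] 39.84769524000644 104.70536701634839
carton (array([ 480.29135132, -139.8589325 ]), (59.76572036743164, 89.75777435302734), 10.526556015014648)
torch ((-0.2090937673974942, 0.06150716839296422), 0.9747363713478251)
tape ((0.018827107530285048, -0.023056746781652038), 0.9997196305252574)
tall ((0.020372439072787074, 0.0014934552890082387), 1.004477071120663)
tester ((0.02010925344325898, 0.05087913392334187), 0.9994077057193551)
29.7917 87.78974233733352
```

View pics/scene1.png

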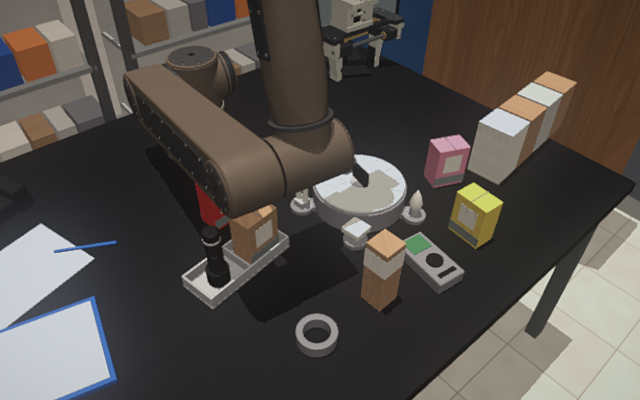

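The scene view shows the carton standing in the bay (255,237) and the bystanders unmoved. The opening angles wrapped at ±180°, so I'll redo that number unwrapped and then hand in.

Run:
```python
from dial import *
im=cv2.imread("pics/w5.png"); D=np.load("w5.npz"); C=(D["K"],D["d"],D["M"])
V=cv2.cvtColor(im,cv2.COLOR_BGR2HSV)[:,:,2]
n,l,st,ce=cv2.connectedComponentsWithStats(cv2.inRange(V,90,222)); om=((l==l[108,355])*255).astype(np.uint8)
d=onz(big(om)+0.,66,C)[:,:2]-[500.3,167.4]; th=np.degrees(np.arctan2(d[:,1],d[:,0]))%360
lo,hi=th.min(),th.max(); print(lo,hi,(lo+hi)/2)
if abs((lo+hi)/2-169.4)<3: bot.close_job(); print("handed in",bot.read_state()["t"])
```

```text
141.81559819677125 195.83879119398793 168.8271946953796
the job is handed in; nothing more can be done
the job is handed in; nothing more can be done
```

The job is handed in: the carton stands in the free bay and the cover's opening is centred on the globe lamp. About 30 s of the 67 s had been used at my last reading, and handing in gave no verdict.

- **Carton:** I gripped it across its 60 mm width, carried it upright and lowered it in small steps until the tool felt about 3 N. It stands about 1.2 mm from the pad's centre, with its yaw within about 0.3° of the pad's.
- **Cover:** I turned it by about +68° using the bar grip. The opening's middle now measures 168.8° (169.6° from the bar) against 169.4° for the globe. That is under 1°, or about 1.5 mm at dial_mark, well inside the 20 mm limit.
- **Bystanders:** The tape roll, tall box, tester and torch shifted by at most 0.2 px compared with the start picture. The gripper was open and clear of everything at hand-in.

The first calculation of the final opening angle was useless because it wrapped at ±180°. I redid it unwrapped before handing in. No other checks failed or disagreed.

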